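Return four swapped bottles to their spill trays

TASK

The four bottles stand in one another's spill trays. Put each one, upright and in the middle, into its own: the brown bottle with the blue cap into the yellow tray, the all-white bottle into the green one, the small dropper bottle into the red one and the square white bottle with the blue cap into the blue one, using the empty white tray as a free spot on the way. Only one bottle fits in a tray at a time; do not tip any bottle, and leave the timer standing among the trays where it is.

Things in the scene. Friction and masses are not known exactly. Their poses are not given: they have to be found in the camera images.
- amber_bottle: brown glass bottle, ribbed blue cap, label, the tallest: 60 mm diameter, 133 mm high. Cap 39 mm diameter, 114 to 133 mm above the underside, easily gripped; body straight to about 80 mm, then tapers to a neck about 40 mm wide. Origin: centre of its underside; z upright. Under 0.5 kg. Starts on the floor of another bottle's tray, within 10 mm of its middle.
- white_bottle: round all-white plastic bottle with white cap and no label: body 46 mm diameter up to about 80 mm, cap 34 mm diameter from 86 to 104 mm above its underside. Easily gripped by the upper body, 50 to 75 mm up. Origin: centre of its underside; z is its upright axis. Under 0.5 kg. At the start it stands in the tray of another bottle, on the tray's floor, within 10 mm of the middle.
- dropper_bottle: small brown dropper bottle with black collar and black bulb (rigid), 103 mm high: body 36 mm diameter up to 62 mm, collar 20 mm diameter to 77 mm, bulb 14 mm diameter to 103 mm. Easily gripped by the top of the body, 47 to 60 mm up. Origin: centre of its underside; z upright. Under 0.5 kg. Starts on the floor of another bottle's tray, within 10 mm of its middle.
- reagent_bottle: square white plastic bottle with a blue screw cap and a label, 103 mm high: body 50 x 50 mm up to 78 mm, round cap 39 mm diameter from 83 to 103 mm. Easily gripped by the cap from any side. Origin: centre of its underside; z is its upright axis. Under 0.5 kg. At the start it stands in the tray of another bottle, on the tray's floor, within 10 mm of the middle.
- yellow_tray: square yellow plastic spill tray fixed to the worktop, 96 x 96 mm, walls 10 mm high and 4 mm thick (inner width 88 mm), floor 4 mm above the worktop, a small pull tab on its -x side. Origin: centre of its underside, at worktop height; z up. Home of the brown bottle with the blue cap.
- green_tray: square green plastic spill tray fixed to the worktop, 96 x 96 mm, walls 10 mm high and 4 mm thick (inner width 88 mm), floor 4 mm above the worktop, a small pull tab on its -x side. Origin: centre of its underside, at worktop height; z up. Home of the round all-white bottle.
- red_tray: square red plastic spill tray fixed to the worktop, 96 x 96 mm, walls 10 mm high and 4 mm thick (inner width 88 mm), floor 4 mm above the worktop, a small pull tab on its -x side. Origin: centre of its underside, at worktop height; z up. Home of the small dropper bottle.
- blue_tray: square blue plastic spill tray fixed to the worktop, 96 x 96 mm, walls 10 mm high and 4 mm thick (inner width 88 mm), floor 4 mm above the worktop, a small pull tab on its -x side. Origin: centre of its underside, at worktop height; z up. Home of the square white bottle with the blue cap.
- spare_tray: white square plastic spill tray fixed to the worktop, 96 x 96 mm, walls 10 mm high and 4 mm thick, floor 4 mm above the worktop. Origin: centre of its underside; z up. The spare place, empty at the start. The five trays' centres are at least 130 mm apart; apart from the bottles, all that stands among and next to the trays is lower than 75 mm; tall equipment is along the sides and back.
- timer: white bench timer standing loose on the worktop among the trays, 68 mm wide (its y), 20 mm thick (its x), 60 mm high, 60 g. Origin: centre of its underside. To be left standing where it is. (Behind it a shelf runs along the back of the bench, with a pipette hanging from it at the back left, x about 0.8 m: keep the arm clear of them.)
Mind the look-alikes: they are no part of the job. Of the things like the dropper_bottle, leave any that is orange; of the rest the larger one is meant.

How it is judged:
By the outcome, as a careful person would: the job done as asked, in the order asked, and still so for the second after the job is handed in, with the robot touching nothing.
It also fails if it takes over 128 s, if anything falls off the work surface, if the arm or the gripper's body presses on something with over 40 N, if the wrist force passes 120 N, or if a joint passes its speed limit or range.

ROBOT

A 7-joint arm with a two-finger parallel gripper is mounted at the origin on a cart in front of the work surface, level with it; the furniture and walls round the work are solid. World frame = base frame: x ahead of the robot, y to its left, z up, the work surface at z = 0. Lengths are in m, angles in degrees, forces in N, time in s.
With the tool pointing down it reaches from about 0.425 to 0.875 m from the base axis. Payload 4.7 kg.
Tool frame: the origin (TCP) lies at the very end of the fingers, on their centre line; the grasp point (between the pads) lies 19 mm behind it; z points along the fingers, y is the line along which they close (so a half turn about z gives the same grasp; the last joint's range is limited). The gripper opens to 87 mm and grips with 3 to 60 N. Pads are 19 mm wide; open, the fingers measure 117 mm over their backs; the gripper's body (75 mm by 190 mm) begins 51 mm behind the grasp point.
Start: joints at [76.553, 18.392, -4.016, 83.108, 1.295, 78.541, -3.26], TCP at [0.16, -0.63, 0.223] pointing down, gripper open.
Joint ranges: [-163.93, 163.93], [-17.29, 119.83], [-79.2, 71.16], [3.27, 140.29], [-89.18, 269.18], [5.43, 117.66], [-154.24, 154.24]. Speed limits (degrees/s): [147.25, 147.25, 180, 180, 180, 180, 180].

INTERFACE

Orientations are given as [roll, pitch, yaw] about the fixed x, y, z axes, in that order (R = Rz(yaw) Ry(pitch) Rx(roll)).
In Python, from cell import get_obs, eyes, env gives the robot as it stands.
- The arm moves only by the tool servo_tool, never from a script. Its argument "series" is a list that holds one entry, the list of rows, each a list of 7 numbers: the shift along the tool's x, y, z in units of 300 mm (1.0 is 300 mm), then the turn, a rotation vector about the tool's x, y, z in units of pi rad (1.0 is pi rad), then the opening, from 0 (shut) to 1 (fully open). In form: [[[tx, ty, tz, wx, wy, wz, gripper], ...]]. A call has 1 to 12 rows; each row is the pose to reach, as a shift and turn from the pose commanded when the call began, along the tool's axes at that moment, turning the shorter way round; what a row does not reach only later rows make up. A row lasts 1/12 s, in which the tool goes at most 41.7 mm and 7.16 degrees, less where a joint would pass 70% of its speed; a pose out of reach is approached as far as the arm can. A call with a number of a shift or a turn outside -1 to 1 is refused whole. A call with a gripper value outside its range is refused whole. The fingers move at their own pace and stop on an object; "grip_force" is the grip in N (left out, the last holds). Time passes only in rows, so rows that repeat a pose let the fingers close. It gives the time, the measured TCP pose, the force, the opening and the grip force at its end, in the units of the state.
- get_obs(): the state, without advancing time (a new reading comes with each control period).
- eyes.read_camera(name): name is "side" or "top" or "wrist"; returns a dict with "frame" (384x512x3 uint8, red, green, blue), "depth" (384x512 float32, m along the optical axis (not along the pixel's ray), 0 where there is no reading), "fx", "fy", "cx", "cy" (pixels), "distortion" ([k1, k2, p1, p2, k3] as OpenCV has them; the pictures are not rectified), "origin" and "rotation" of the camera in the world; the wrist camera has in their place "mount" (4x4, takes a point from camera to tool coordinates, whose origin is the TCP and whose axes are the flange's). Camera axes: x right, y down, z forward; pixel columns grow to the right and rows downward; lengths in m; the calibration is good to about 2 mm. A picture is of the moment at which its call begins: read the wrist's pose just before it.
- env.sign_off(): hands the job in; it is judged then, once.
The state is a dict: "time_s": time; "qpos": joint angles; "joint_velocities": joint speeds; "effort": joint torques, N m; "tool_pos": TCP position; "tool_rot": TCP orientation; "force": force on the tool from outside, world axes, zero at the start; "wrist_torque": the same for the moment, N m; "grip_width": finger opening in m; "grasp_force": force on a finger pad.
Only numpy, scipy, OpenCV 4.12 (cv2) and the standard library are available. Lean on these libraries where they do the work, as an engineer would, in place of code of your own. Each camera call takes 0.05 s, during which the arm holds its last target. There are 200 camera calls.

## Working session

There is one attempt and no reset: what is moved stays moved. The work goes in short steps, Python scripts to look and compute and a tool call to move; the robot and the scene stay as the last step left them, time stands still between calls to the robot, and variables do not carry over. Pictures are saved under pics/ and viewed, at most 14 in all, crops included, and the job is handed in when it is done.

Besides the shell and the picture viewer there is one more tool, called by a JSON object that holds its "name" and its "arguments". servo_tool: Moves the arm, as the interface text tells. Shifts and turns lie within -1 to 1; 1 stands for 300 mm of shift or pi rad of turn. Its arguments: {"type":"object","properties":{"series":{"type":"array"},"grip_force":{"type":"number"}},"required":["series"]}

```bash
mkdir -p pics; ls
python3 - <<'E'
from cell import get_obs, eyes
import cv2, numpy as np, pickle
o=get_obs();print(o)
d={}
for n in("top","side"):
    c=eyes.read_camera(n);d[n]=c
    print(n,c["fx"],c["fy"],c["cx"],c["cy"],c["distortion"],c["origin"],c["rotation"])
    cv2.imwrite(f"pics/{n}0.png",cv2.resize(c["frame"][:,:,::-1],(800,600),interpolation=cv2.INTER_CUBIC))
pickle.dump(d,open("s0.pkl","wb"))
E
```

```text
pics
{'time_s': 0.0, 'qpos': array([76.55169658, 18.43786035, -4.01356631, 83.17688301,  1.29600351,
       78.54239578, -3.26018921]), 'joint_velocities': array([-0.04594248, -0.02250811,  0.04862856, -0.01258532,  0.08485639,
        0.01896641, -0.09940574]), 'effort': array([ 2.57635120e-04, -4.91281378e+01, -4.03906172e-01, -3.12524414e+01,
       -6.40070345e-02,  4.38169297e-02,  1.76321860e-04]), 'tool_pos': array([ 0.15984723, -0.62944062,  0.22145752]), 'tool_rot': array([-1.79888157e+02,  7.57874959e-03,  1.42562504e+01]), 'force': array([ 0.2509484 , -0.86142422, -0.06442722]), 'wrist_torque': array([-0.01343188,  0.06523645,  0.00811458]), 'grasp_force': 0.0, 'grip_width': 0.08677828068777173}
top 360.5296926858655 360.5296926858655 259.04958741417533 196.11578418692 [-0.06765317  0.          0.          0.          0.        ] [0.37261597 0.03212907 0.92027049] [-173.87314309   -2.4214003   -88.44954566]
side 390.2544522487496 390.2544522487496 249.78484348922342 189.17114537871677 [-0.09556935  0.          0.          0.          0.        ] [0.49367932 0.73084411 0.59971516] [-128.95131625   -0.24411725  177.32290288]
```

View pics/top0.png

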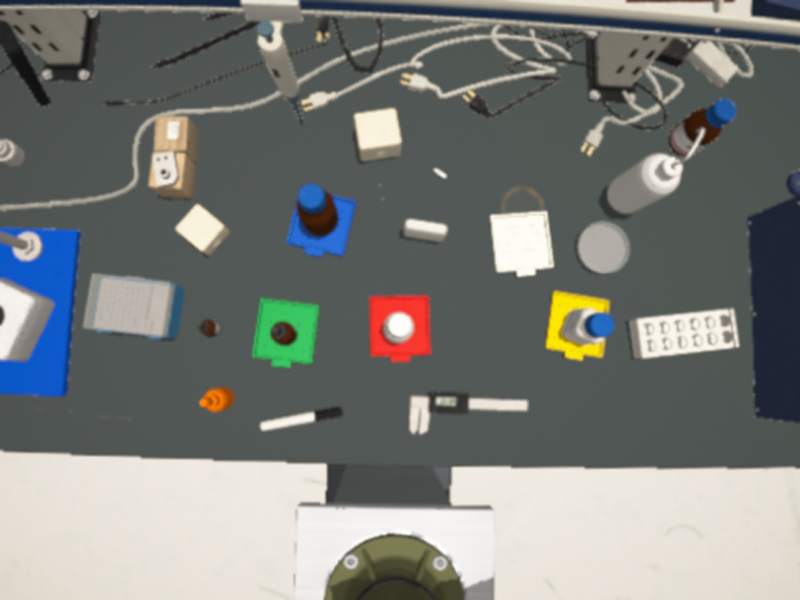

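View pics/side0.png

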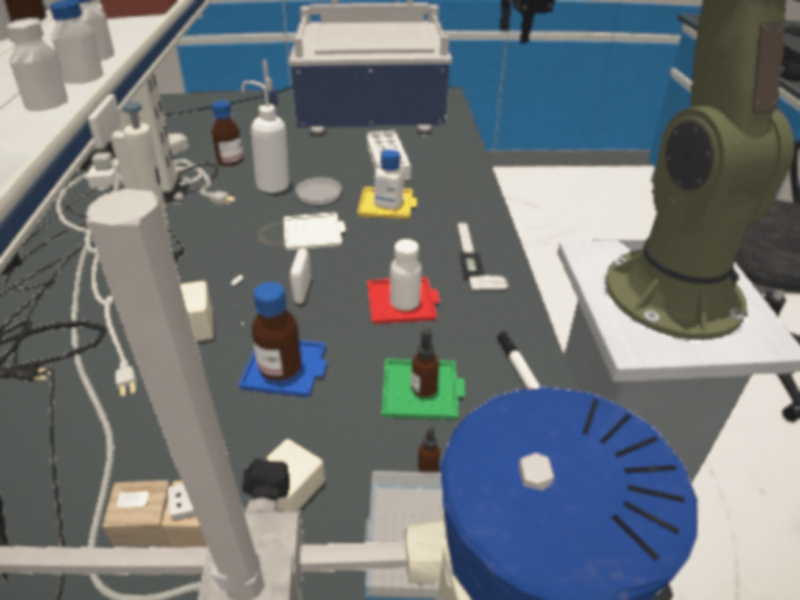

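The top view shows amber in the blue tray (320,215), the dropper in green (285,332), white in red (399,327) and reagent in yellow (583,327). The spare tray is empty at (521,243), and the timer is at (425,230). The orange dropper at (217,400) and the tiny dropper at (209,327) are decoys.

```bash
cat > h.py <<'E'
import numpy as np, cv2
from scipy.spatial.transform import Rotation as R
from scipy.optimize import least_squares
def cloud(c):
    K=np.array([[c["fx"],0,c["cx"]],[0,c["fy"],c["cy"]],[0,0,1]])
    h,w=c["depth"].shape
    uv=np.stack(np.meshgrid(np.arange(w),np.arange(h)),-1).reshape(-1,1,2).astype(float)
    r=cv2.undistortPoints(uv,K,np.array(c["distortion"])).reshape(h,w,2)
    d=c["depth"]; P=np.dstack([r,np.ones((h,w))])*d[...,None]
    P=P@R.from_euler("xyz",c["rotation"],degrees=True).as_matrix().T+c["origin"]
    P[d==0]=np.nan
    return P
def near(P,xy,r): return np.hypot(P[...,0]-xy[0],P[...,1]-xy[1])<r
def circ(p,rad,cam):
    f=lambda q:np.hypot(p[:,0]-q[0],p[:,1]-q[1])-rad
    m=p.mean(0)[:2]; v=m-np.array(cam[:2]); s=m+rad*.6*v/np.linalg.norm(v)
    q=least_squares(f,s,loss="soft_l1",f_scale=.002)
    return q.x, np.abs(q.fun).mean()
E
python3 - <<'E'
import pickle
from h import *
d=pickle.load(open("s0.pkl","rb"))
T=d["top"];P=cloud(T);S=d["side"];Q=cloud(S)
tr={"blue":(320,240),"green":(285,350),"red":(399,350),"yellow":(560,330),"spare":(521,243),"timer":(425,230)}
hs={n:cv2.cvtColor(x["frame"],cv2.COLOR_RGB2HSV).astype(int) for n,x in d.items()}
H={"blue":(100,125),"green":(50,85),"red":None,"yellow":(20,35)}
for n,(u,v) in tr.items():
    p0=P[int(v*.64),int(u*.64)];print(n,p0.round(3))
    if n=="timer":continue
    for nm,PP in(("top",P),("side",Q)):
        h=hs[nm]
        if n=="spare": m=(h[...,2]>150)&(h[...,1]<70)
        elif n=="red": m=((h[...,0]<8)|(h[...,0]>172))&(h[...,1]>150)&(h[...,2]>110)
        else: m=(h[...,0]>=H[n][0])&(h[...,0]<=H[n][1])&(h[...,1]>120)
        m&=near(PP,p0[:2],.11)&(PP[...,2]<.02)&(PP[...,2]>-.01)
        p=PP[m]
        # raster 1mm, opening removes tab
        g=np.zeros((300,300),np.uint8); ij=((p[:,:2]-p0[:2])*1000+150).astype(int); 
        g[ij[:,1].clip(0,299),ij[:,0].clip(0,299)]=255
        g=cv2.morphologyEx(g,cv2.MORPH_CLOSE,np.ones((9,9)))
        g=cv2.morphologyEx(g,cv2.MORPH_OPEN,cv2.getStructuringElement(cv2.MORPH_ELLIPSE,(5,5)) if 0 else np.ones((3,3)))
        pts=cv2.findNonZero(g)
        if pts is None: print(' none');continue
        c,s,a=cv2.minAreaRect(pts); b=cv2.boundingRect(pts)
        print(" ",nm,len(p),"c",np.round((np.array(c)-150)/1000+p0[:2],4),"size",np.round(s,1),"a",round(a,1),"bbox",b)
bt={"amber":((312,192),.0195,(.118,.137)),"white":((398,322),.017,(.091,.108)),"reagent":((599,325),.0195,(.088,.107)),"dropper":((283,332),.018,(.02,.064)),"whitebody":((398,322),.023,(.02,.082)),"amberbody":((312,192),.03,(.02,.082))}
for n,((u,v),rad,(a,b)) in bt.items():
    p0=P[int(v*.64),int(u*.64)];print(n,p0.round(3))
    for nm,PP,c in(("top",P,T),("side",Q,S)):
        m=near(PP,p0[:2],.045)&(PP[...,2]>a+.001)&(PP[...,2]<b-.004); p=PP[m]
        m2=near(PP,p0[:2],.045)&(PP[...,2]>b-.004)&(PP[...,2]<b+.006); t=PP[m2]
        if len(p)>5: print(" ",nm,len(p),*[np.round(x,4) for x in circ(p,rad,c["origin"])],"topdisc",len(t),((t.min(0)+t.max(0))/2).round(4) if len(t) else "")
E
```

```text
blue [0.58  0.141 0.002]
  top 830 c [0.6053 0.1405] size [101.  109.8] a 78.7 bbox (119, 92, 108, 113)
  side 889 c [0.6045 0.1357] size [107.8 105.7] a 80.0 bbox (122, 94, 113, 110)
green [0.395 0.189 0.004]
  top 1325 c [0.422  0.1888] size [ 99.7 108.2] a 85.1 bbox (122, 98, 112, 104)
  side 1287 c [0.4224 0.1908] size [ 95.6 103. ] a 84.6 bbox (126, 102, 107, 100)
red [0.401 0.004 0.002]
  top 1158 c [0.4365 0.0033] size [108.7  96.8] a 2.9 bbox (131, 99, 111, 100)
  side 706 c [0.4357 0.0063] size [107.4  96.7] a 2.4 bbox (132, 104, 108, 99)
yellow [ 0.442 -0.262  0.001]
  top 932 c [ 0.4479 -0.2932] size [102.8 110.8] a 82.0 bbox (101, 64, 116, 111)
  side 390 c [ 0.4485 -0.2882] size [ 99.1 107.4] a 82.6 bbox (103, 69, 112, 108)
spare [ 0.586 -0.195  0.005]
  top 1506 c [ 0.5886 -0.2257] size [110.9 157.5] a 6.8 bbox (93, 40, 114, 162)
  side 860 c [ 0.5887 -0.2249] size [110.9 158.7] a 7.4 bbox (95, 40, 114, 163)
timer [ 0.588 -0.03   0.057]
amber [0.62  0.14  0.136]
  top 42 [0.6139 0.1405] 0.0006 topdisc 215 [0.6135 0.1398 0.1367]
  side 116 [0.614  0.1409] 0.0008 topdisc 
[... 155 characters left out ...]
disc 102 [0.436  0.0106 0.1064]
reagent [ 0.442 -0.288  0.106]
  top 46 [ 0.4442 -0.2957] 0.001 topdisc 172 [ 0.4439 -0.2936  0.1063]
  side 58 [ 0.4457 -0.294 ] 0.0012 topdisc 78 [ 0.446  -0.2917  0.106 ]
dropper [0.421 0.18  0.076]
  top 123 [0.4213 0.1884] 0.0024 topdisc 11 [0.4197 0.1823 0.0643]
  side 315 [0.4226 0.1872] 0.0018 topdisc 30 [0.4227 0.1933 0.0648]
whitebody [0.438 0.011 0.104]
  top 114 [0.4351 0.0062] 0.0021 topdisc 15 [0.4295 0.011  0.0797]
  side 411 [0.4362 0.0076] 0.0012 topdisc 66 [0.4369 0.0165 0.0824]
amberbody [0.62  0.14  0.136]
  top 159 [0.6131 0.14  ] 0.0003 topdisc 112 [0.611  0.1394 0.083 ]
  side 591 [0.6142 0.141 ] 0.0009 topdisc 167 [0.6137 0.1529 0.083 ]
```

```bash
cat >> h.py <<'E'
def tool_delta(o,xyz,yaw):
    Rt=R.from_euler("xyz",o["tool_rot"],degrees=True)
    t=Rt.inv().apply(np.array(xyz)-o["tool_pos"])/.3
    w=(Rt.inv()*R.from_euler("xyz",[180,0,yaw],degrees=True)).as_rotvec()/np.pi
    return np.round(np.r_[t,w],4).tolist()
E
python3 - <<'E'
import pickle
from h import *
from scipy.optimize import minimize
from cell import get_obs
d=pickle.load(open("s0.pkl","rb"))
C={"blue":(.610,.137,-11),"green":(.428,.189,-5),"red":(.442,.004,3),"yellow":(.454,-.2915,-8),"spare":(.5886,-.20,7)}
H={"blue":(100,125),"green":(50,85),"yellow":(20,35)}
for n,(x,y,a) in C.items():
  for nm in("top","side"):
    PP=cloud(d[nm]);h=cv2.cvtColor(d[nm]["frame"],cv2.COLOR_RGB2HSV).astype(int)
    if n=="spare": m=(h[...,2]>150)&(h[...,1]<70)
    elif n=="red": m=((h[...,0]<8)|(h[...,0]>172))&(h[...,1]>150)&(h[...,2]>110)
    else: m=(h[...,0]>=H[n][0])&(h[...,0]<=H[n][1])&(h[...,1]>120)
    m&=near(PP,(x,y),.08)&(PP[...,2]<.02)&(PP[...,2]>-.01); p=PP[m][:,:2]*1000
    def f(q):
        t=np.radians(q[2]);v=p-q[:2];l=np.abs(np.c_[v@[np.cos(t),np.sin(t)],v@[-np.sin(t),np.cos(t)]])-48
        return np.minimum(l.max(1).clip(0),8).sum()+0.02*np.abs(l.max(1)).clip(0).sum()
    q=min((minimize(f,[x*1000+i,y*1000+j,a],method="Nelder-Mead") for i in(-4,4) for j in(-4,4)),key=lambda r:r.fun)
    print(n,nm,q.x.round(1),round(q.fun/len(p),2))
o=get_obs();print(tool_delta(o,(.27,-.36,.26),0),tool_delta(o,(.445,-.295,.26),0))
E
```

```text
blue top [604.8 139.8  -8.1] 0.53
blue side [606.3 141.7 -13.4] 0.41
green top [424.7 188.3  -5.1] 0.45
green side [424.4 189.7  -5.5] 0.33
red top [439.    4.2   3.2] 0.45
red side [439.6   6.8   2.8] 0.38
yellow top [ 450.8 -290.6   -7.4] 0.66
yellow side [ 450.9 -288.2   -8. ] 0.52
spare top [ 587.2 -196.1    6.4] 0.61
spare side [ 588.  -194.     7.5] 0.91
[0.5769, -0.7806, -0.1268, -0.0005, 0.0001, 0.0792] [1.1956, -0.8469, -0.1267, -0.0005, 0.0001, 0.0792]
```

{"name": "servo_tool", "arguments": {"series": [[[0.03, -0.04, -0.02, 0, 0, 0, 1], [0.1, -0.14, -0.06, 0, 0, 0.02, 1], [0.17, -0.23, -0.1, 0, 0, 0.04, 1], [0.24, -0.33, -0.127, 0, 0, 0.06, 1], [0.31, -0.42, -0.127, 0, 0, 0.0792, 1], [0.38, -0.51, -0.127, 0, 0, 0.0792, 1], [0.45, -0.61, -0.127, 0, 0, 0.0792, 1], [0.51, -0.69, -0.127, 0, 0, 0.0792, 1], [0.555, -0.75, -0.127, 0, 0, 0.0792, 1], [0.577, -0.78, -0.127, 0, 0, 0.0792, 1], [0.577, -0.78, -0.127, 0, 0, 0.0792, 1]]], "grip_force": 20}}

```text
time_s: 1.02
tool_pos: [0.2714, -0.3586, 0.2608]
tool_rot: [180.0, -0.0, 0.2]
force: [0.7, -0.9, 0.7]
grip_width: 0.0872
grasp_force: 0.0
```

{"name": "servo_tool", "arguments": {"series": [[[0.06, -0.02, 0, 0, 0, 0, 1], [0.16, -0.06, 0, 0, 0, 0, 1], [0.28, -0.1, 0, 0, 0, 0, 1], [0.4, -0.15, 0, 0, 0, 0, 1], [0.5, -0.185, 0, 0, 0, 0, 1], [0.56, -0.207, 0.05, 0, 0, 0, 1], [0.579, -0.214, 0.15, 0, 0, 0, 1], [0.579, -0.214, 0.26, 0, 0, 0, 1], [0.579, -0.214, 0.37, 0, 0, 0, 1], [0.579, -0.214, 0.47, 0, 0, 0, 1], [0.579, -0.214, 0.55, 0, 0, 0, 1], [0.579, -0.214, 0.609, 0, 0, 0, 1]]]}}

```text
time_s: 2.02
tool_pos: [0.4418, -0.2978, 0.0745]
tool_rot: [-179.9, 0.2, -0.1]
force: [-0.4, 0.1, -0.5]
grip_width: 0.087
grasp_force: 0.0
```

{"name": "servo_tool", "arguments": {"series": [[[0, 0, 0, 0, 0, 0, 1], [0, 0, 0, 0, 0, 0, 0.5], [0, 0, 0, 0, 0, 0, 0.3], [0, 0, 0, 0, 0, 0, 0.3], [0, 0, 0, 0, 0, 0, 0.3], [0, 0, 0, 0, 0, 0, 0.3], [0, 0, 0, 0, 0, 0, 0.3]]]}}

```text
time_s: 2.6
tool_pos: [0.4442, -0.2968, 0.0788]
tool_rot: [179.9, -0.1, -0.0]
force: [-0.5, 0.4, -0.1]
grip_width: 0.0548
grasp_force: 0.0
```

{"name": "servo_tool", "arguments": {"series": [[[0, 0, 0, 0, 0, 0, 0], [0, 0, 0, 0, 0, 0, 0], [0, 0, 0, 0, 0, 0, 0], [0, 0, 0, 0, 0, 0, 0], [0, 0, 0, 0, 0, 0, 0], [0, 0, 0, 0, 0, 0, 0], [0, 0, 0, 0, 0, 0, 0], [0, 0, -0.05, 0, 0, 0, 0], [0, 0, -0.1, 0, 0, 0, 0]]]}}

```text
time_s: 3.35
tool_pos: [0.4426, -0.2959, 0.1068]
tool_rot: [-179.9, 0.2, 0.0]
force: [0.6, 0.2, -1.4]
grip_width: 0.0386
grasp_force: 20.0
```

{"name": "servo_tool", "arguments": {"series": [[[0, 0, -0.06, 0, 0, 0, 0], [0.01, -0.007, -0.14, 0, 0, 0, 0], [0.05, -0.035, -0.19, 0, 0, 0, 0], [0.11, -0.077, -0.2, 0, 0, 0, 0], [0.18, -0.126, -0.2, 0, 0, 0, 0], [0.25, -0.175, -0.2, 0, 0, 0, 0], [0.32, -0.224, -0.2, 0, 0, 0, 0], [0.38, -0.266, -0.2, 0, 0, 0, 0], [0.43, -0.3, -0.2, 0, 0, 0, 0], [0.465, -0.325, -0.2, 0, 0, 0, 0], [0.48, -0.335, -0.18, 0, 0, 0, 0], [0.48, -0.335, -0.14, 0, 0, 0, 0]]]}}

```text
time_s: 4.35
tool_pos: [0.5895, -0.1952, 0.1503]
tool_rot: [180.0, -0.1, 0.1]
force: [0.3, -0.5, -2.1]
grip_width: 0.0383
grasp_force: 20.0
```

{"name": "servo_tool", "arguments": {"series": [[[0, 0, 0.05, 0, 0, 0, 0], [0, 0, 0.11, 0, 0, 0, 0], [0, 0, 0.16, 0, 0, 0, 0], [0, 0, 0.2, 0, 0, 0, 0], [0, 0, 0.225, 0, 0, 0, 0], [0, 0, 0.235, 0, 0, 0, 0], [0, 0, 0.235, 0, 0, 0, 0], [0, 0, 0.235, 0, 0, 0, 0]]]}}

```text
time_s: 5.02
tool_pos: [0.5882, -0.1963, 0.08]
tool_rot: [180.0, -0.1, -0.0]
force: [-0.0, -0.8, -0.9]
grip_width: 0.0387
grasp_force: 20.0
```

{"name": "servo_tool", "arguments": {"series": [[[0, 0, 0, 0, 0, 0, 0.5], [0, 0, 0, 0, 0, 0, 0.7], [0, 0, 0, 0, 0, 0, 1], [0, 0, 0, 0, 0, 0, 1], [0, 0, 0, 0, 0, 0, 1], [0, 0, -0.06, 0, 0, 0, 1], [0, 0, -0.16, 0, 0, 0, 1], [0, 0, -0.28, 0, 0, 0, 1], [0, 0, -0.37, 0, 0, 0, 1], [0, 0, -0.4, 0, 0, 0, 1]]]}}

```text
time_s: 5.85
tool_pos: [0.5904, -0.1963, 0.205]
tool_rot: [179.8, -0.4, 0.0]
force: [1.4, 0.3, 0.6]
grip_width: 0.0857
grasp_force: 0.0
```

```bash
cat >> h.py <<'E'
def look(xy,rad,a,b,r=.045):
    from cell import eyes
    for n in("top","side"):
        c=eyes.read_camera(n);P=cloud(c)
        cv2.imwrite(f"pics/last_{n}.png",cv2.resize(c["frame"][:,:,::-1],(800,600)))
        p=P[near(P,xy,r)&(P[...,2]>a)&(P[...,2]<b)]
        t=P[near(P,xy,r)&(P[...,2]>a)];
        if len(p)>5: print(n,len(p),*[np.round(x,4) for x in circ(p,rad,c["origin"])],"maxz",np.nanmax(t[:,2]).round(3))
E
python3 -c "
from h import *
from cell import get_obs
look((.588,-.196),.0195,.088,.103)
o=get_obs();print(o['tool_pos'],o['qpos'])"
```

```text
top 46 [ 0.5887 -0.1937] 0.0012 maxz 0.626
side 65 [ 0.5885 -0.1949] 0.001 maxz 0.404
[ 0.58934054 -0.1961442   0.20204493] [ 40.11779573  17.65026179 -29.72699673  88.58160941   8.98078791
  75.86278685 -80.60116457]
```

{"name": "servo_tool", "arguments": {"series": [[[0, -0.04, 0, 0, 0, 0, 1], [0.01, -0.12, 0, 0, 0, 0, 1], [0.02, -0.22, 0, 0, 0, 0, 1], [0.03, -0.33, 0, 0, 0, 0, 1], [0.04, -0.44, 0, 0, 0, 0, 1], [0.05, -0.55, 0, 0, 0, 0, 1], [0.06, -0.66, 0, 0, 0, 0, 1], [0.07, -0.77, 0, 0, 0, 0, 1], [0.08, -0.88, 0, 0, 0, 0, 1], [0.086, -0.98, 0, 0, 0, 0, 1]]]}}

```text
time_s: 6.78
tool_pos: [0.6118, 0.1012, 0.1968]
tool_rot: [-180.0, 0.2, 0.1]
force: [0.6, 0.1, 0.1]
grip_width: 0.087
grasp_force: 0.0
```

{"name": "servo_tool", "arguments": {"series": [[[0, -0.07, 0, 0, 0, 0, 1], [0, -0.12, 0, 0, 0, 0, 1], [0, -0.143, 0, 0, 0, 0, 1], [0, -0.143, 0.04, 0, 0, 0, 1], [0, -0.143, 0.12, 0, 0, 0, 1], [0, -0.143, 0.21, 0, 0, 0, 0.9], [0, -0.143, 0.28, 0, 0, 0, 0.8], [0, -0.143, 0.306, 0, 0, 0, 0.7], [0, -0.143, 0.306, 0, 0, 0, 0.6], [0, -0.143, 0.306, 0, 0, 0, 0.6]]]}}

```text
time_s: 7.62
tool_pos: [0.6136, 0.14, 0.1072]
tool_rot: [180.0, 0.1, -0.1]
force: [-0.1, -0.0, 1.3]
grip_width: 0.0615
grasp_force: 0.0
```

{"name": "servo_tool", "arguments": {"series": [[[0, 0, 0, 0, 0, 0, 0], [0, 0, 0, 0, 0, 0, 0], [0, 0, 0, 0, 0, 0, 0], [0, 0, 0, 0, 0, 0, 0], [0, 0, 0, 0, 0, 0, 0], [0, 0, 0, 0, 0, 0, 0], [0, 0, -0.02, 0, 0, 0, 0], [0, 0, -0.07, 0, 0, 0, 0], [0, 0, -0.1, 0, 0, 0, 0]]], "grip_force": 25}}

```text
time_s: 8.37
tool_pos: [0.613, 0.1411, 0.1377]
tool_rot: [180.0, 0.1, 0.0]
force: [0.5, 1.3, -2.4]
grip_width: 0.038
grasp_force: 25.0
```

{"name": "servo_tool", "arguments": {"series": [[[0, 0, -0.06, 0, 0, 0, 0], [0, 0, -0.15, 0, 0, 0, 0], [-0.008, 0.02, -0.23, 0, 0, 0, 0], [-0.026, 0.07, -0.28, 0, 0, 0, 0], [-0.056, 0.15, -0.29, 0, 0, 0, 0], [-0.094, 0.25, -0.29, 0, 0, 0, 0], [-0.131, 0.35, -0.29, 0, 0, 0, 0], [-0.169, 0.45, -0.29, 0, 0, 0, 0], [-0.206, 0.55, -0.29, 0, 0, 0, 0], [-0.244, 0.65, -0.29, 0, 0, 0, 0], [-0.282, 0.75, -0.29, 0, 0, 0, 0], [-0.319, 0.85, -0.29, 0, 0, 0, 0]]]}}

```text
time_s: 9.37
tool_pos: [0.5168, -0.115, 0.2245]
tool_rot: [180.0, 0.0, 0.0]
force: [0.5, 0.4, -3.3]
grip_width: 0.0384
grasp_force: 25.0
```

{"name": "servo_tool", "arguments": {"series": [[[-0.038, 0.1, 0, 0, 0, 0, 0], [-0.075, 0.2, 0, 0, 0, 0, 0], [-0.113, 0.3, 0, 0, 0, 0, 0], [-0.15, 0.4, 0, 0, 0, 0, 0], [-0.182, 0.485, 0, 0, 0, 0, 0], [-0.206, 0.55, 0, 0, 0, 0, 0], [-0.22, 0.586, 0, 0, 0, 0, 0], [-0.22, 0.586, 0.03, 0, 0, 0, 0], [-0.22, 0.586, 0.09, 0, 0, 0, 0], [-0.22, 0.586, 0.16, 0, 0, 0, 0], [-0.22, 0.586, 0.23, 0, 0, 0, 0], [-0.22, 0.586, 0.28, 0, 0, 0, 0]]]}}

```text
time_s: 10.37
tool_pos: [0.4521, -0.2865, 0.138]
tool_rot: [-179.8, 0.1, 0.2]
force: [-0.6, -0.3, -2.7]
grip_width: 0.0384
grasp_force: 25.0
```

{"name": "servo_tool", "arguments": {"series": [[[0, 0, 0.05, 0, 0, 0, 0], [0, 0, 0.085, 0, 0, 0, 0], [0, 0, 0.105, 0, 0, 0, 0], [0, 0, 0.105, 0, 0, 0, 0], [0, 0, 0.105, 0, 0, 0, 0]]]}}

```text
time_s: 10.78
tool_pos: [0.4529, -0.2889, 0.1094]
tool_rot: [-180.0, -0.0, 0.1]
force: [0.9, 0.1, -2.7]
grip_width: 0.0382
grasp_force: 25.0
```

{"name": "servo_tool", "arguments": {"series": [[[0, 0, 0.005, 0, 0, 0, 0], [0, 0, 0.005, 0, 0, 0, 0.5], [0, 0, 0.005, 0, 0, 0, 0.7], [0, 0, 0.005, 0, 0, 0, 1], [0, 0, 0.005, 0, 0, 0, 1], [0, 0, 0.005, 0, 0, 0, 1], [0, 0, -0.04, 0, 0, 0, 1], [0, 0, -0.12, 0, 0, 0, 1], [0, 0, -0.22, 0, 0, 0, 1], [0, 0, -0.3, 0, 0, 0, 1], [0, 0, -0.3, 0, 0, 0, 1]]]}}

```text
time_s: 11.7
tool_pos: [0.4548, -0.2914, 0.2047]
tool_rot: [179.7, -0.4, -0.0]
force: [1.5, -0.1, 0.2]
grip_width: 0.0859
grasp_force: 0.0
```

```bash
python3 -c "
from h import *
from cell import get_obs
look((.452,-.290),.0195,.119,.133)
look((.452,-.290),.030,.02,.08)
o=get_obs();print(o['tool_pos'],o['qpos'],o['tool_rot'])"
```

```text
side 68 [ 0.4537 -0.2888] 0.001 maxz 0.382
top 200 [ 0.452 -0.289] 0.0008 maxz 0.538
side 370 [ 0.4534 -0.2881] 0.0012 maxz 0.38
[ 0.45125821 -0.2894857   0.19799181] [ 50.20248511   6.5605188  -21.8155379  100.58166586   2.53803153
  73.44861773 -62.21816318] [-1.79947343e+02  9.56466206e-02 -6.52953529e-03]
```

{"name": "servo_tool", "arguments": {"series": [[[0.05, -0.035, 0, 0, 0, 0, 1], [0.13, -0.09, 0, 0, 0, 0, 1], [0.23, -0.16, 0, 0, 0, 0, 1], [0.33, -0.23, 0, 0, 0, 0, 1], [0.41, -0.287, 0, 0, 0, 0, 1], [0.453, -0.317, 0.01, 0, 0, 0, 1], [0.453, -0.317, 0.08, 0, 0, 0, 1], [0.453, -0.317, 0.18, 0, 0, 0, 0.9], [0.453, -0.317, 0.28, 0, 0, 0, 0.8], [0.453, -0.317, 0.36, 0, 0, 0, 0.7], [0.453, -0.317, 0.4, 0, 0, 0, 0.6], [0.453, -0.317, 0.4, 0, 0, 0, 0.5]]]}}

```text
time_s: 12.9
tool_pos: [0.5846, -0.1938, 0.0745]
tool_rot: [-179.8, 0.5, 0.0]
force: [-1.1, -0.5, -0.2]
grip_width: 0.0614
grasp_force: 0.0
```

{"name": "servo_tool", "arguments": {"series": [[[0, 0, 0, 0, 0, 0, 0], [0, 0, 0, 0, 0, 0, 0], [0, 0, 0, 0, 0, 0, 0], [0, 0, 0, 0, 0, 0, 0], [0, 0, 0, 0, 0, 0, 0], [0, 0, -0.02, 0, 0, 0, 0], [0, 0, -0.08, 0, 0, 0, 0], [0, 0, -0.16, 0, 0, 0, 0], [0, 0, -0.25, 0, 0, 0, 0], [0, 0, -0.3, 0, 0, 0, 0]]], "grip_force": 20}}

```text
time_s: 13.73
tool_pos: [0.5888, -0.1949, 0.1724]
tool_rot: [179.9, -0.2, -0.0]
force: [0.1, -0.3, -0.4]
grip_width: 0.0385
grasp_force: 20.0
```

{"name": "servo_tool", "arguments": {"series": [[[0, -0.03, 0, 0, 0, 0, 0], [0.005, -0.09, 0, 0, 0, 0, 0], [0.01, -0.17, 0, 0, 0, 0, 0], [0.015, -0.26, 0, 0, 0, 0, 0], [0.02, -0.36, 0, 0, 0, 0, 0], [0.026, -0.46, 0, 0, 0, 0, 0], [0.032, -0.56, 0, 0, 0, 0, 0], [0.038, -0.66, 0, 0, 0, 0, 0], [0.044, -0.76, 0, 0, 0, 0, 0], [0.05, -0.86, 0, 0, 0, 0, 0], [0.056, -0.95, 0, 0, 0, 0, 0], [0.06, -1.0, 0, 0, 0, 0, 0]]]}}

```text
time_s: 14.73
tool_pos: [0.6039, 0.1108, 0.1679]
tool_rot: [-179.9, 0.1, 0.3]
force: [-0.0, 0.2, -0.7]
grip_width: 0.0387
grasp_force: 20.0
```

{"name": "servo_tool", "arguments": {"series": [[[0.003, -0.06, 0, 0, 0, 0, 0], [0.003, -0.1, 0, 0, 0, 0, 0], [0.003, -0.113, 0.02, 0, 0, 0, 0], [0.003, -0.113, 0.07, 0, 0, 0, 0], [0.003, -0.113, 0.14, 0, 0, 0, 0], [0.003, -0.113, 0.21, 0, 0, 0, 0], [0.003, -0.113, 0.265, 0, 0, 0, 0], [0.003, -0.113, 0.295, 0, 0, 0, 0], [0.003, -0.113, 0.302, 0, 0, 0, 0], [0.003, -0.113, 0.302, 0, 0, 0, 0], [0.003, -0.113, 0.302, 0, 0, 0, 0]]]}}

```text
time_s: 15.65
tool_pos: [0.6073, 0.1384, 0.0792]
tool_rot: [180.0, -0.1, -0.1]
force: [-0.8, -0.9, 4.2]
grip_width: 0.0384
grasp_force: 20.0
```

{"name": "servo_tool", "arguments": {"series": [[[0, 0, 0, 0, 0, 0, 0.5], [0, 0, 0, 0, 0, 0, 0.7], [0, 0, 0, 0, 0, 0, 1], [0, 0, 0, 0, 0, 0, 1], [0, 0, 0, 0, 0, 0, 1], [0, 0, -0.05, 0, 0, 0, 1], [0, 0, -0.14, 0, 0, 0, 1], [0, 0, -0.25, 0, 0, 0, 1], [0, 0, -0.35, 0, 0, 0, 1], [0, 0, -0.4, 0, 0, 0, 1], [0, 0, -0.4, 0, 0, 0, 1]]]}}

```text
time_s: 16.57
tool_pos: [0.6091, 0.1402, 0.2032]
tool_rot: [-179.9, -0.4, 0.0]
force: [0.7, 0.9, 0.3]
grip_width: 0.0864
grasp_force: 0.0
```

```bash
python3 -c "
from h import *
from cell import get_obs
look((.607,.139),.0195,.088,.103)
look((.422,.188),.018,.02,.06)
o=get_obs();print(o['tool_pos'],o['qpos'],o['tool_rot'])"
```

```text
side 113 [0.6039 0.138 ] 0.0007 maxz 0.48
top 10 [0.4099 0.2173] 0.0014 maxz 0.076
side 314 [0.4228 0.1874] 0.0017 maxz 0.107
[0.60585325 0.13881883 0.19669833] [  13.54253876   19.36695612  -36.04267026   88.32528853   11.56968207
   76.24687273 -113.74471358] [1.79959293e+02 1.57040476e-01 8.81592798e-04]
```

{"name": "servo_tool", "arguments": {"series": [[[-0.05, -0.013, 0, 0, 0, 0, 1], [-0.14, -0.037, 0, 0, 0, 0, 1], [-0.25, -0.065, 0, 0, 0, 0, 1], [-0.36, -0.094, 0, 0, 0, 0, 1], [-0.47, -0.123, 0, 0, 0, 0, 1], [-0.56, -0.146, 0, 0, 0, 0, 1], [-0.605, -0.158, 0, 0, 0, 0, 1], [-0.616, -0.161, 0, 0, 0, 0, 1], [-0.616, -0.161, 0.05, 0, 0, 0, 1], [-0.616, -0.161, 0.13, 0, 0, 0, 1], [-0.616, -0.161, 0.2, 0, 0, 0, 1], [-0.616, -0.161, 0.2, 0, 0, 0, 1]]]}}

```text
time_s: 17.77
tool_pos: [0.4195, 0.1856, 0.134]
tool_rot: [179.9, 0.5, -0.0]
force: [0.2, -1.0, -0.8]
grip_width: 0.0867
grasp_force: 0.0
```

```bash
python3 -c "
from h import *
from cell import get_obs,eyes
o=get_obs();c=eyes.read_camera('wrist');print(o['tool_pos'],o['qpos'],o['tool_rot'],c['mount'])
cv2.imwrite('pics/w1.png',c['frame'][:,:,::-1])"
```

```text
[0.41945692 0.18559187 0.13402644] [  14.71601208    0.86070294  -41.62881792  114.06169771    0.49153268
   65.76046177 -117.16366772] [ 1.79899441e+02  4.70230858e-01 -4.85441711e-02] [[ 4.43591586e-04 -9.57453897e-01 -2.88585927e-01  7.95449228e-02]
 [ 9.99999373e-01  1.27959260e-04  1.11258445e-03 -1.87829763e-04]
 [-1.02832108e-03 -2.88586240e-01  9.57453354e-01 -1.62089302e-01]
 [ 0.00000000e+00  0.00000000e+00  0.00000000e+00  1.00000000e+00]]
```

View pics/w1.png

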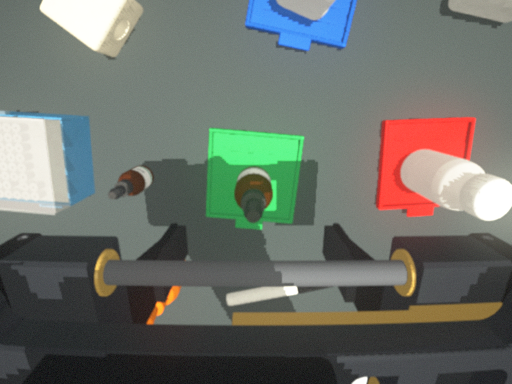

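The wrist view shows the dropper (254,195) centred between the fingers (180 and 330), so I'm descending.

{"name": "servo_tool", "arguments": {"series": [[[0, 0, 0.05, 0, 0, 0, 1], [0, 0, 0.12, 0, 0, 0, 0.9], [0, 0, 0.19, 0, 0, 0, 0.8], [0, 0, 0.25, 0, 0, 0, 0.7], [0, 0, 0.3, 0, 0, 0, 0.6], [0, 0, 0.32, 0, 0, 0, 0.5], [0, 0, 0.325, 0, 0, 0, 0.5], [0, 0, 0.325, 0, 0, 0, 0.5], [0, 0, 0.325, 0, 0, 0, 0.5]]]}}

```text
time_s: 18.57
tool_pos: [0.4231, 0.1879, 0.0421]
tool_rot: [-180.0, -0.1, -0.0]
force: [0.1, 0.2, 1.8]
grip_width: 0.046
grasp_force: 0.0
```

{"name": "servo_tool", "arguments": {"series": [[[0, 0, 0, 0, 0, 0, 0], [0, 0, 0, 0, 0, 0, 0], [0, 0, 0, 0, 0, 0, 0], [0, 0, 0, 0, 0, 0, 0], [0, 0, 0, 0, 0, 0, 0], [0, 0, 0, 0, 0, 0, 0], [0, 0, -0.02, 0, 0, 0, 0], [0, 0, -0.07, 0, 0, 0, 0], [0, 0, -0.1, 0, 0, 0, 0]]], "grip_force": 15}}

```text
time_s: 19.32
tool_pos: [0.4215, 0.1877, 0.0716]
tool_rot: [-180.0, 0.0, 0.0]
force: [0.5, -0.3, -0.5]
grip_width: 0.0347
grasp_force: 15.0
```

{"name": "servo_tool", "arguments": {"series": [[[0, 0, -0.07, 0, 0, 0, 0], [0, 0, -0.16, 0, 0, 0, 0], [0.01, 0.023, -0.24, 0, 0, 0, 0], [0.035, 0.081, -0.29, 0, 0, 0, 0], [0.07, 0.162, -0.304, 0, 0, 0, 0], [0.11, 0.254, -0.304, 0, 0, 0, 0], [0.15, 0.347, -0.304, 0, 0, 0, 0], [0.19, 0.439, -0.304, 0, 0, 0, 0], [0.23, 0.532, -0.304, 0, 0, 0, 0], [0.27, 0.624, -0.304, 0, 0, 0, 0], [0.31, 0.716, -0.304, 0, 0, 0, 0], [0.35, 0.809, -0.304, 0, 0, 0, 0]]]}}

```text
time_s: 20.32
tool_pos: [0.5271, -0.0564, 0.1623]
tool_rot: [-180.0, 0.0, 0.0]
force: [0.9, 0.3, -0.8]
grip_width: 0.0349
grasp_force: 15.0
```

{"name": "servo_tool", "arguments": {"series": [[[0.04, 0.092, 0, 0, 0, 0, 0], [0.08, 0.185, 0, 0, 0, 0, 0], [0.12, 0.277, 0, 0, 0, 0, 0], [0.157, 0.363, 0, 0, 0, 0, 0], [0.185, 0.428, 0, 0, 0, 0, 0], [0.203, 0.469, 0, 0, 0, 0, 0], [0.203, 0.469, 0.03, 0, 0, 0, 0], [0.203, 0.469, 0.09, 0, 0, 0, 0], [0.203, 0.469, 0.17, 0, 0, 0, 0], [0.203, 0.469, 0.25, 0, 0, 0, 0], [0.203, 0.469, 0.32, 0, 0, 0, 0], [0.203, 0.469, 0.36, 0, 0, 0, 0]]]}}

```text
time_s: 21.32
tool_pos: [0.5856, -0.1929, 0.051]
tool_rot: [-179.8, 0.3, 0.1]
force: [-1.0, -0.0, -1.0]
grip_width: 0.0351
grasp_force: 15.0
```

{"name": "servo_tool", "arguments": {"series": [[[0, 0, 0.025, 0, 0, 0, 0], [0, 0, 0.04, 0, 0, 0, 0], [0, 0, 0.041, 0, 0, 0, 0], [0, 0, 0.041, 0, 0, 0, 0], [0, 0, 0.041, 0, 0, 0, 0]]]}}

```text
time_s: 21.73
tool_pos: [0.5887, -0.196, 0.043]
tool_rot: [180.0, -0.1, 0.0]
force: [-0.2, -0.0, -0.5]
grip_width: 0.0346
grasp_force: 15.0
```

{"name": "servo_tool", "arguments": {"series": [[[0, 0, 0.002, 0, 0, 0, 0.5], [0, 0, 0.002, 0, 0, 0, 0.7], [0, 0, 0.002, 0, 0, 0, 1], [0, 0, 0.002, 0, 0, 0, 1], [0, 0, 0.002, 0, 0, 0, 1], [0, 0, -0.05, 0, 0, 0, 1], [0, 0, -0.14, 0, 0, 0, 1], [0, 0, -0.25, 0, 0, 0, 1], [0, 0, -0.36, 0, 0, 0, 1], [0, 0, -0.45, 0, 0, 0, 1], [0, 0, -0.49, 0, 0, 0, 1], [0, 0, -0.49, 0, 0, 0, 1]]]}}

```text
time_s: 22.73
tool_pos: [0.5899, -0.1963, 0.1927]
tool_rot: [179.9, -0.4, 0.0]
force: [0.4, -0.8, 1.0]
grip_width: 0.0864
grasp_force: 0.0
```

```bash
python3 -c "
from h import *
from cell import get_obs
look((.588,-.196),.018,.02,.06)
look((.436,.007),.023,.02,.08)
look((.436,.007),.017,.092,.103)
o=get_obs();print(o['tool_pos'],o['qpos'],o['tool_rot'])"
```

```text
top 134 [ 0.5875 -0.1964] 0.0022 maxz 0.615
side 178 [ 0.589  -0.1963] 0.0017 maxz 0.404
top 126 [0.4356 0.0058] 0.0024 maxz 0.111
side 434 [0.4363 0.0076] 0.0014 maxz 0.109
top 9 [0.4344 0.0066] 0.0003 maxz 0.11
side 62 [0.4362 0.0078] 0.0007 maxz 0.109
[ 0.58671296 -0.19560712  0.18659307] [ 34.65449532  17.3122891  -22.79243091  89.86454195   6.84549222
  74.42834141 -79.07578856] [-1.79925784e+02  2.06399776e-01 -1.42856598e-05]
```

{"name": "servo_tool", "arguments": {"series": [[[-0.03, -0.04, 0, 0, 0, 0, 1], [-0.09, -0.12, 0, 0, 0, 0, 1], [-0.16, -0.214, 0, 0, 0, 0, 1], [-0.23, -0.308, 0, 0, 0, 0, 1], [-0.3, -0.401, 0, 0, 0, 0, 1], [-0.37, -0.495, 0, 0, 0, 0, 1], [-0.44, -0.588, 0, 0, 0, 0, 1], [-0.49, -0.655, 0, 0, 0, 0, 1], [-0.507, -0.678, 0, 0, 0, 0, 1], [-0.507, -0.678, 0.04, 0, 0, 0, 1], [-0.507, -0.678, 0.11, 0, 0, 0, 1], [-0.507, -0.678, 0.19, 0, 0, 0, 1]]]}}

```text
time_s: 24.03
tool_pos: [0.4368, 0.0069, 0.1318]
tool_rot: [179.9, -0.2, -0.0]
force: [0.1, -0.5, 0.3]
grip_width: 0.0866
grasp_force: 0.0
```

{"name": "servo_tool", "arguments": {"series": [[[0, 0, 0.07, 0, 0, 0, 1], [0, 0, 0.14, 0, 0, 0, 0.9], [0, 0, 0.21, 0, 0, 0, 0.8], [0, 0, 0.26, 0, 0, 0, 0.7], [0, 0, 0.277, 0, 0, 0, 0.7], [0, 0, 0.277, 0, 0, 0, 0.7], [0, 0, 0.277, 0, 0, 0, 0.7]]]}}

```text
time_s: 24.62
tool_pos: [0.436, 0.0073, 0.0489]
tool_rot: [-180.0, 0.0, -0.0]
force: [-0.2, -0.7, 0.5]
grip_width: 0.0622
grasp_force: 0.0
```

{"name": "servo_tool", "arguments": {"series": [[[0, 0, 0, 0, 0, 0, 0], [0, 0, 0, 0, 0, 0, 0], [0, 0, 0, 0, 0, 0, 0], [0, 0, 0, 0, 0, 0, 0], [0, 0, 0, 0, 0, 0, 0], [0, 0, 0, 0, 0, 0, 0], [0, 0, -0.02, 0, 0, 0, 0], [0, 0, -0.07, 0, 0, 0, 0], [0, 0, -0.1, 0, 0, 0, 0]]], "grip_force": 18}}

```text
time_s: 25.37
tool_pos: [0.4357, 0.0077, 0.0797]
tool_rot: [-180.0, 0.0, 0.0]
force: [0.3, -0.4, -0.1]
grip_width: 0.0434
grasp_force: 18.0
```

{"name": "servo_tool", "arguments": {"series": [[[0, 0, -0.07, 0, 0, 0, 0], [0, -0.02, -0.14, 0, 0, 0, 0], [-0.003, -0.07, -0.19, 0, 0, 0, 0], [-0.007, -0.14, -0.2, 0, 0, 0, 0], [-0.012, -0.23, -0.2, 0, 0, 0, 0], [-0.018, -0.33, -0.2, 0, 0, 0, 0], [-0.024, -0.43, -0.2, 0, 0, 0, 0], [-0.029, -0.52, -0.2, 0, 0, 0, 0], [-0.032, -0.58, -0.2, 0, 0, 0, 0], [-0.033, -0.605, -0.18, 0, 0, 0, 0], [-0.033, -0.605, -0.13, 0, 0, 0, 0], [-0.033, -0.605, -0.07, 0, 0, 0, 0]]]}}

```text
time_s: 26.37
tool_pos: [0.4267, 0.1903, 0.1006]
tool_rot: [-180.0, -0.2, 0.1]
force: [0.3, -0.6, -1.2]
grip_width: 0.0435
grasp_force: 18.0
```

{"name": "servo_tool", "arguments": {"series": [[[0, 0, 0.06, 0, 0, 0, 0], [0, 0, 0.11, 0, 0, 0, 0], [0, 0, 0.15, 0, 0, 0, 0], [0, 0, 0.167, 0, 0, 0, 0], [0, 0, 0.167, 0, 0, 0, 0], [0, 0, 0.169, 0, 0, 0, 0], [0, 0, 0.169, 0, 0, 0, 0]]]}}

```text
time_s: 26.95
tool_pos: [0.4262, 0.1891, 0.0495]
tool_rot: [-180.0, -0.0, -0.0]
force: [-0.4, -0.7, -0.3]
grip_width: 0.0434
grasp_force: 18.0
```

{"name": "servo_tool", "arguments": {"series": [[[0, 0, 0, 0, 0, 0, 0.55], [0, 0, 0, 0, 0, 0, 0.7], [0, 0, 0, 0, 0, 0, 1], [0, 0, 0, 0, 0, 0, 1], [0, 0, 0, 0, 0, 0, 1], [0, 0, 0, 0, 0, 0, 1], [0, 0, -0.05, 0, 0, 0, 1], [0, 0, -0.14, 0, 0, 0, 1], [0, 0, -0.25, 0, 0, 0, 1], [0, 0, -0.36, 0, 0, 0, 1], [0, 0, -0.43, 0, 0, 0, 1], [0, 0, -0.45, 0, 0, 0, 1]]]}}

```text
time_s: 27.95
tool_pos: [0.428, 0.19, 0.1881]
tool_rot: [-179.9, -0.4, -0.0]
force: [0.9, 0.2, -0.6]
grip_width: 0.087
grasp_force: 0.0
```

```bash
python3 -c "
from h import *
from cell import get_obs
look((.426,.189),.023,.02,.08)
look((.588,-.196),.018,.02,.06)
o=get_obs();print(o['tool_pos'],o['qpos'],o['tool_rot'])"
```

```text
top 14 [0.4644 0.18  ] 0.0018 maxz 0.615
side 558 [0.4254 0.1892] 0.0014 maxz 0.488
top 132 [ 0.5877 -0.1963] 0.0021 maxz 0.106
side 176 [ 0.5891 -0.1962] 0.0017 maxz 0.107
[0.42514111 0.18859525 0.18286616] [  18.66801092   -1.56469796  -44.60027337  109.96730892   -1.16746178
   71.26057602 -115.54709114] [ 1.79958179e+02  1.01987574e-01 -2.77585486e-03]
```

{"name": "servo_tool", "arguments": {"series": [[[0.02, 0.048, 0, 0, 0, 0, 1], [0.055, 0.131, 0, 0, 0, 0, 1], [0.1, 0.238, 0, 0, 0, 0, 1], [0.145, 0.345, 0, 0, 0, 0, 1], [0.19, 0.452, 0, 0, 0, 0, 1], [0.235, 0.559, 0, 0, 0, 0, 1], [0.28, 0.666, 0, 0, 0, 0, 1], [0.325, 0.773, 0, 0, 0, 0, 1], [0.37, 0.88, 0, 0, 0, 0, 1], [0.41, 0.975, 0, 0, 0, 0, 1]]]}}

```text
time_s: 28.98
tool_pos: [0.5481, -0.1057, 0.1815]
tool_rot: [-180.0, 0.2, -0.1]
force: [1.2, 0.0, -1.1]
grip_width: 0.0872
grasp_force: 0.0
```

{"name": "servo_tool", "arguments": {"series": [[[0.045, 0.107, 0, 0, 0, 0, 1], [0.085, 0.202, 0, 0, 0, 0, 1], [0.115, 0.273, 0, 0, 0, 0, 1], [0.13, 0.309, 0, 0, 0, 0, 1], [0.13, 0.309, 0, 0, 0, 0, 1], [0.13, 0.309, 0.05, 0, 0, 0, 1], [0.13, 0.309, 0.13, 0, 0, 0, 1], [0.13, 0.309, 0.22, 0, 0, 0, 0.9], [0.13, 0.309, 0.31, 0, 0, 0, 0.8], [0.13, 0.309, 0.39, 0, 0, 0, 0.7], [0.13, 0.309, 0.45, 0, 0, 0, 0.6], [0.13, 0.309, 0.473, 0, 0, 0, 0.6]]]}}

```text
time_s: 29.98
tool_pos: [0.5849, -0.1926, 0.0384]
tool_rot: [-179.8, 0.4, 0.2]
force: [0.1, 0.1, -0.3]
grip_width: 0.0615
grasp_force: 0.0
```

{"name": "servo_tool", "arguments": {"series": [[[0, 0, 0, 0, 0, 0, 0.5], [0, 0, 0, 0, 0, 0, 0.5], [0, 0, 0, 0, 0, 0, 0], [0, 0, 0, 0, 0, 0, 0], [0, 0, 0, 0, 0, 0, 0], [0, 0, 0, 0, 0, 0, 0], [0, 0, 0, 0, 0, 0, 0], [0, 0, 0, 0, 0, 0, 0], [0, 0, -0.02, 0, 0, 0, 0], [0, 0, -0.07, 0, 0, 0, 0], [0, 0, -0.1, 0, 0, 0, 0]]], "grip_force": 15}}

```text
time_s: 30.9
tool_pos: [0.5876, -0.1963, 0.0728]
tool_rot: [-180.0, 0.0, -0.0]
force: [0.1, 0.4, -0.0]
grip_width: 0.0349
grasp_force: 15.0
```

{"name": "servo_tool", "arguments": {"series": [[[0, 0, -0.07, 0, 0, 0, 0], [-0.005, -0.007, -0.15, 0, 0, 0, 0], [-0.03, -0.041, -0.19, 0, 0, 0, 0], [-0.075, -0.102, -0.2, 0, 0, 0, 0], [-0.13, -0.177, -0.2, 0, 0, 0, 0], [-0.19, -0.259, -0.2, 0, 0, 0, 0], [-0.25, -0.34, -0.2, 0, 0, 0, 0], [-0.31, -0.422, -0.2, 0, 0, 0, 0], [-0.37, -0.504, -0.2, 0, 0, 0, 0], [-0.425, -0.578, -0.2, 0, 0, 0, 0], [-0.467, -0.636, -0.2, 0, 0, 0, 0], [-0.493, -0.671, -0.2, 0, 0, 0, 0]]]}}

```text
time_s: 31.9
tool_pos: [0.4383, 0.0071, 0.1323]
tool_rot: [180.0, 0.0, 0.1]
force: [-0.0, 0.1, -1.1]
grip_width: 0.0348
grasp_force: 15.0
```

{"name": "servo_tool", "arguments": {"series": [[[0, 0, 0, 0, 0, 0, 0], [0, 0, 0.04, 0, 0, 0, 0], [0, 0, 0.1, 0, 0, 0, 0], [0, 0, 0.17, 0, 0, 0, 0], [0, 0, 0.23, 0, 0, 0, 0], [0, 0, 0.275, 0, 0, 0, 0], [0, 0, 0.295, 0, 0, 0, 0], [0, 0, 0.299, 0, 0, 0, 0], [0, 0, 0.299, 0, 0, 0, 0], [0, 0, 0.3, 0, 0, 0, 0]]]}}

```text
time_s: 32.73
tool_pos: [0.441, 0.0043, 0.0426]
tool_rot: [180.0, -0.1, -0.1]
force: [-0.4, -0.3, 2.7]
grip_width: 0.035
grasp_force: 15.0
```

{"name": "servo_tool", "arguments": {"series": [[[0, 0, 0, 0, 0, 0, 0.5], [0, 0, 0, 0, 0, 0, 0.7], [0, 0, 0, 0, 0, 0, 1], [0, 0, 0, 0, 0, 0, 1], [0, 0, 0, 0, 0, 0, 1], [0, 0, 0, 0, 0, 0, 1], [0, 0, -0.05, 0, 0, 0, 1], [0, 0, -0.14, 0, 0, 0, 1], [0, 0, -0.25, 0, 0, 0, 1], [0, 0, -0.36, 0, 0, 0, 1], [0, 0, -0.47, 0, 0, 0, 1], [0, 0, -0.55, 0, 0, 0, 1]]]}}

```text
time_s: 33.73
tool_pos: [0.4407, 0.0053, 0.2102]
tool_rot: [180.0, -0.2, 0.0]
force: [0.8, 0.6, -0.3]
grip_width: 0.0873
grasp_force: 0.0
```

{"name": "servo_tool", "arguments": {"series": [[[0, 0.03, -0.05, 0, 0, 0, 1], [0.02, 0.1, -0.08, 0, 0, 0, 1], [0.05, 0.18, -0.1, 0, 0, 0, 1], [0.08, 0.26, -0.1, 0, 0, 0, 1], [0.1, 0.34, -0.1, 0, 0, 0, 1], [0.1, 0.42, -0.1, 0, 0, 0, 1], [0.1, 0.48, -0.1, 0, 0, 0, 1], [0.1, 0.5, -0.1, 0, 0, 0, 1], [0.1, 0.5, -0.1, 0, 0, 0, 1]]]}}

```text
time_s: 34.48
tool_pos: [0.4696, -0.1463, 0.2369]
tool_rot: [-180.0, 0.0, -0.2]
force: [-0.4, 1.5, 0.2]
grip_width: 0.087
grasp_force: 0.0
```

```bash
python3 -c "
from h import *
for xy,r,a,b in(((.44,.005),.018,.02,.06),((.426,.189),.023,.02,.08),((.607,.139),.0195,.088,.103),((.452,-.29),.0195,.119,.133)): look(xy,r,a,b)"
```

```text
top 108 [0.4383 0.0026] 0.0027 maxz 0.107
side 242 [0.4397 0.0043] 0.0017 maxz 0.106
top 156 [0.4238 0.1904] 0.0019 maxz 0.11
side 558 [0.4254 0.1892] 0.0014 maxz 0.109
top 39 [0.6032 0.1374] 0.0008 maxz 0.109
side 117 [0.604  0.1377] 0.0008 maxz 0.109
side 66 [ 0.4532 -0.2886] 0.0012 maxz 0.139
```

View pics/last_top.png

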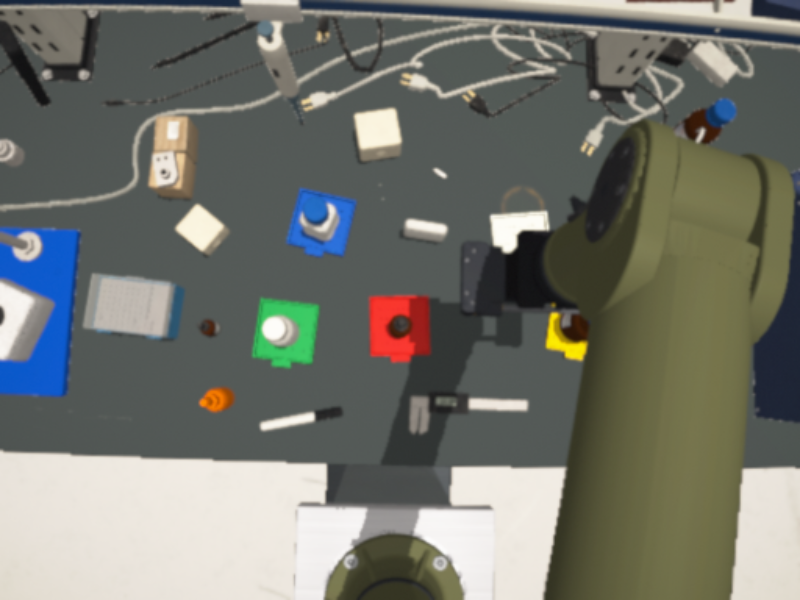

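View pics/last_side.png

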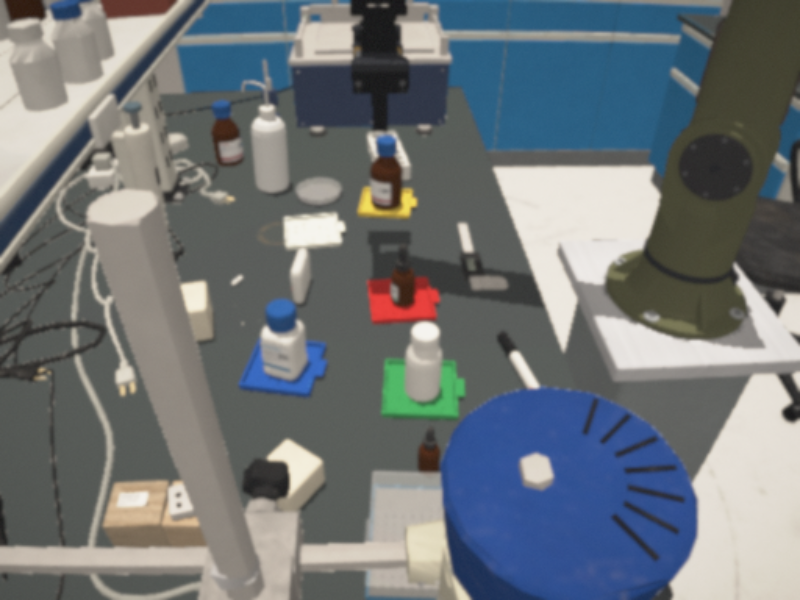

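Both views show all four bottles upright and centred in their own trays. The timer at (425,230) hasn't moved, the spare tray is empty and the arm is clear, so I'm handing in.

```bash
python3 -c "
from cell import env
print(env.sign_off())"
```

```text
the job is handed in; nothing more can be done
None
```

I handed the job in at about 35 s: all four bottles are upright in their own trays, each within about 4 mm of the middle by camera, and the timer has not moved.

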